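# Shut the burner's tap and hold up the fullest gas cartridge

### The arm

A 7-joint arm with a two-finger parallel gripper is mounted at the origin on a cart in front of the work surface, level with it; the furniture and walls round the work are solid. World frame = base frame: x ahead of the robot, y to its left, z up, the work surface at z = 0. Lengths are in mm, angles in rad, forces in N, time in s.
With the tool pointing down it reaches from about 400 to 875 mm from the base axis. Payload 4.4 kg.
Tool frame: the origin (TCP) lies midway between the tips of the shut fingers; the grasp point (between the pads) lies 19 mm behind it; z points along the fingers, y is the line along which they close (so a half turn about z gives the same grasp; the last joint's range is limited). The gripper opens to 85 mm and grips with 20 to 120 N. Pads are 22 mm wide; open, the fingers measure 114 mm over their backs; the gripper's body (76 mm by 85 mm) begins 54 mm behind the grasp point. The pads swing forward as they close: fully open they stand 13 mm farther back than shut.
Start: joints at [-1.18, 0.628, 0.038, 1.517, -0.027, 0.996, -0.02], TCP at [286.68, 583.381, 198.813] pointing down, gripper open.
Joint ranges: [-3.06, 3.06], [-0.37, 2.12], [-1.25, 1.32], [0.18, 2.47], [-1.1, 4.24], [0.23, 1.98], [-2.94, 2.94]. Speed limits (rad/s): [2.57, 2.57, 3.14, 3.14, 3.14, 3.14, 3.14].

### API

Orientations are given as [roll, pitch, yaw] about the fixed x, y, z axes, in that order (R = Rz(yaw) Ry(pitch) Rx(roll)).
In Python, from cell import readout, optics, order gives the robot as it stands.
- The arm moves only by the shell command python3 -m jog 'ROWS'. ROWS is a JSON object of lists of equal length, an entry for each row: "claw": the opening, from 0 (shut) to 1 (fully open); "xyz": the shift along the tool's x, y, z each as a share of 0.1 m, from -1 to 1, a list of three; "twist": the turn, a rotation vector about the tool's x, y, z each as a share of 180 degrees, from -1 to 1, a list of three. A call has 1 to 12 rows; each row shifts and turns the commanded pose from where the row before left it, along the tool's axes as they then stand; what a row does not reach is not made up. A row lasts 1/8 s, in which the tool goes at most 62.5 mm and 10.7 degrees, less where a joint would pass 70% of its speed; a pose out of reach is approached as far as the arm can. A call with a number of a shift or a turn outside -1 to 1 is refused whole. A call with a gripper value outside its range is refused whole. The fingers move at their own pace and stop on an object; the grip force is fixed at half the most. Time passes only in rows, so rows that do not move let the fingers close. It gives the time, the measured TCP pose, the force, the opening and the grip force at its end, in the units of the state.
- readout.read_state(): the state, without advancing time (a new reading comes with each control period).
- optics.get_image(name): name is "side" or "top"; returns a dict with "color" (384x512x3 uint8, red, green, blue), "fovy" (degrees; the focal length in pixels is half the picture's height over the tangent of half this angle, whatever the lens; pixels are square), "cx", "cy" (the principal point, pixels), "view" (4x4, takes a point from world to camera coordinates). Camera axes: x right, y up, looking along -z (the intrinsics and any distortion apply to the point x, -y, -z); pixel columns grow to the right and rows downward; lengths in mm; the calibration is good to about 2 mm. A picture is of the moment at which its call begins. There is no depth.
- order.finish_job(): hands the job in; it is judged then, once.
Trained networks look in the newest picture that a camera, given by its name, has taken for a name from the list of things; names that differ only in an ending like _2 or _b are one class to them, and where a whole thing is asked for, a point or a joint stands for the part that bears it (a point fixed in the world has none). Each returns a list of dicts, best first, with "score" (0 to 1); they miss things now and then, are a little off and sometimes report something else, mostly with a low value. They report only what shows in the picture. A call takes as long as a camera call. They do not tell look-alikes from the thing itself.
- optics.boxes_of(camera, label): "rect" ([left, top, width, height] in pixels, round what is visible of it).
The state is a dict: "clock": time; "qpos": joint angles; "qd": joint speeds; "tau": joint torques, N m; "eef_pos": TCP position; "tool_rot": TCP orientation; "force": force on the tool from outside, world axes, zero at the start; "torque": the same for the moment, N m; "width": finger opening in mm; "gripper_force": force on a finger pad.
Only numpy, scipy, OpenCV 4.12 (cv2) and the standard library are available. Lean on these libraries where they do the work, as an engineer would, in place of code of your own. Each camera call takes 0.05 s, during which the arm holds its last target. There are 200 camera calls.

### The job

The bench burner needs a new cartridge. First turn the lever of its gas tap fully shut, a quarter turn to the stop so that it lies across the pipe, and only then heft the three identical closed gas cartridges in the plywood stand to find by feel which is the heaviest, the fullest one. Put the two lighter ones back upright in the stand's recesses, without dropping them or tipping any, and finish still holding the heaviest upright in the gripper, its foot at least 10 cm above the table, so that I can screw it on; leave the tap shut and do not push the oil can, tape measure and tape roll about.

Things in the scene. Friction and masses are not known exactly. Their poses are not given: they have to be found in the camera images.
- burner: gas burner unit screwed down: dark steel base 100 (x) x 350 (y) x 10 mm, brass pipe along its y axis, top of pipe 54 mm high. Along y: empty cartridge cradle (-220 to -130 mm, 41 mm high), regulator block (-130 to -83), tap (0), upright burner tube (+105, 28 mm wide, 132 mm high). Origin on the table under the tap's stem; x away from the robot, z up. Position and yaw vary
- tap_lever (a joint): lever angle about the upright stem, rad: 0 = open, lever along the pipe, pointing along the burner's -y; 1.571 = shut, at the stop, pointing along the burner's -x (towards the robot). Closing is clockwise seen from above. Starts at 0 to 0.3. Stays where left; friction 0.2 to 0.3 N m, some 3 to 5 N sideways near its end
- tap_stem (a point): point on the lever's turning axis at the lever's mid height, 82 mm above the table; bolt head rises to 92 mm
- tap_lever_tip (a point): free end of the lever, 88 mm from the axis, mid height 82 mm. The outer 58 mm is a black sleeve 17 mm wide, 10 mm thick (77 to 87 mm high), to be pushed from the side or pinched from above. Below it: pipe to 54 mm, a pipe clip 66 mm from the stem to 58 mm, and past 83 mm from the stem the 40 mm wide regulator block to 68 mm, its adjuster to 79 mm
- stand: plywood block screwed down, 94 mm (x) by 270 mm (y) by 24 mm high, with three round recesses 58 mm across and 16 mm deep (floor 8 mm above the table) in a row along its y axis at y = -88, 0 and +88 mm, mouths chamfered 2 mm. Origin on the table under its centre, z up. Its position and yaw change
- cartridge_k: one of three outwardly identical closed gas cartridges: plain grey upright can 52 mm in diameter (seams 53), straight to 105 mm, domed to 124 mm, brass threaded neck 13 mm wide to 138 mm. They differ only in mass: 0.15 to 0.7 kg, the heaviest at least 0.1 kg above the next. Which stands in which recess varies. Origin at the centre of its underside, z up along the can
- cartridge_m: one of three outwardly identical closed gas cartridges: plain grey upright can 52 mm in diameter (seams 53), straight to 105 mm, domed to 124 mm, brass threaded neck 13 mm wide to 138 mm. They differ only in mass: 0.15 to 0.7 kg, the heaviest at least 0.1 kg above the next. Which stands in which recess varies. Origin at the centre of its underside, z up along the can
- cartridge_t: one of three outwardly identical closed gas cartridges: plain grey upright can 52 mm in diameter (seams 53), straight to 105 mm, domed to 124 mm, brass threaded neck 13 mm wide to 138 mm. They differ only in mass: 0.15 to 0.7 kg, the heaviest at least 0.1 kg above the next. Which stands in which recess varies. Origin at the centre of its underside, z up along the can
- oil_can: bystander: green thumb oiler with a long spout, body 66 mm across, 142 mm tall; origin at its underside
- tape_measure: bystander: yellow tape measure 36x83x62 mm standing on the table; origin at its underside
- tape_roll: bystander: black roll of tape 102 mm across, 19 mm high, lying flat; origin at its underside
Mind the look-alikes: they are no part of the job. Leave any orange look-alike of the cartridge_k alone.

How it is judged:
By the outcome, as a careful person would: the job done as asked, in the order asked, and still so for the second after the job is handed in, while the arm keeps its last pose, push and grip.
It also fails if it takes over 72 s, if anything falls off the work surface, if the arm or the gripper's body presses on something with over 40 N, if the wrist force passes 120 N, or if a joint passes its speed limit or range.

## Working session

There is one attempt and no reset: what is moved stays moved. The work goes in short steps, Python scripts to look and compute and a shell command to move; the robot and the scene stay as the last step left them, time stands still between calls to the robot, and variables do not carry over. Pictures are saved under pics/ and viewed, at most 10 in all, crops included, and the job is handed in when it is done.

```bash
mkdir -p pics; python3 - <<'E'
from cell import readout, optics
import cv2,numpy as np
s=readout.read_state()
for k in('clock','eef_pos','tool_rot','force','width'):print(k,np.round(s[k],3))
for c in('side','top'):
    im=optics.get_image(c);cv2.imwrite(f'pics/{c}0.png',im['color'][:,:,::-1]);print(c,im['fovy'],im['cx'],im['cy'],np.round(im['view'],3).tolist(),[k for k in im])
    for l in('burner','tap_lever','tap_stem','tap_lever_tip','stand','cartridge_k','oil_can','tape_measure','tape_roll'):
        print(l,[(np.round(d['rect']).astype(int).tolist(),round(d['score'],2)) for d in optics.boxes_of(c,l)][:5])
E
```

```text
clock 0.0
eef_pos [286.343 582.746 197.888]
tool_rot [-3.14   0.     2.685]
force [-0.002  1.061  0.013]
width 85.422
side 52.33533874677078 259.408723486157 192.64656146410465 [[0.998, -0.062, 0.004, -589.524], [0.027, 0.484, 0.875, -68.285], [-0.056, -0.873, 0.485, -1413.449], [0.0, 0.0, 0.0, 1.0]] ['color', 'fovy', 'cx', 'cy', 'view']
burner [([231, 147, 25, 65], 0.75), ([221, 204, 18, 37], 0.73), ([271, 166, 15, 17], 0.16)]
tap_lever [([240, 168, 4, 8], 0.51)]
tap_stem [([230, 147, 26, 64], 0.56), ([274, 167, 9, 14], 0.17)]
tap_lever_tip [([231, 217, 22, 44], 0.61)]
stand [([210, 218, 52, 51], 0.63)]
cartridge_k [([217, 189, 18, 40], 0.89), ([231, 216, 20, 41], 0.88), ([219, 245, 23, 47], 0.88), ([220, 205, 18, 36], 0.61)]
oil_can [([264, 186, 15, 26], 0.85)]
tape_measure [([272, 211, 10, 28], 0.59)]
tape_roll [([272, 167, 11, 16], 0.54)]
top 56.577443209692206 255.31321353688634 188.72406752876722 [[-0.027, -1.0, 0.002, -41.697], [0.988, -0.027, 0.153, -594.827], [-0.153, 0.006, 0.988, -1053.491], [0.0, 0.0, 0.0, 1.0]] ['color', 'fovy', 'cx', 'cy', 'view']
burner [([137, 194, 117, 31], 0.93)]
tap_lever [([176, 205, 37, 7], 0.65)]
tap_stem [([135, 196, 121, 32], 0.55)]
tap_lever_tip [([174, 206, 35, 7], 0.7), ([147, 140, 36, 32], 0.47)]
stand [([261, 192, 90, 58], 0.81)]
cartridge_k [([359, 215, 30, 18], 0.98), ([274, 224, 21, 13], 0.84), ([324, 203, 27, 18], 0.83), ([300, 209, 22, 19], 0.8), ([179, 207, 32, 2], 0.55)]
oil_can [([233, 164, 21, 29], 0.97)]
tape_measure [([274, 170, 31, 13], 0.68), ([149, 140, 34, 33], 0.43)]
tape_roll [([148, 143, 36, 28], 0.87)]
```

```bash
python3 - <<'E'
import cv2
t=cv2.imread('pics/top0.png')[120:280,110:410];cv2.imwrite('pics/topc.png',cv2.resize(t,(780,416),interpolation=cv2.INTER_CUBIC))
t=cv2.imread('pics/side0.png')[110:310,170:330];cv2.imwrite('pics/sidec.png',cv2.resize(t,(480,600),interpolation=cv2.INTER_CUBIC))
E
```

```text
(no output)
```

View pics/topc.png

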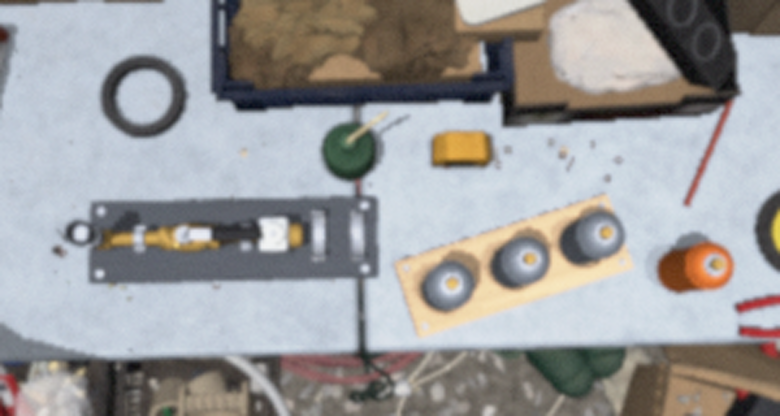

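View pics/sidec.png

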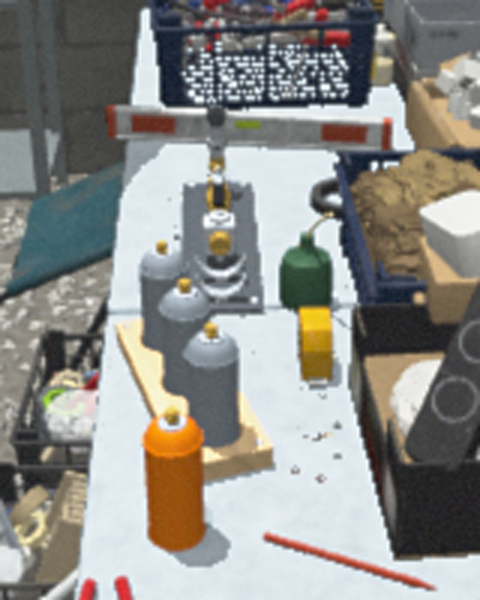

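```bash
cat > h.py <<'E'
import numpy as np,cv2
from cell import optics,readout
def cam(im):
    f=192/np.tan(np.radians(im['fovy']/2));return f,im['cx'],im['cy'],np.array(im['view'])
def unproj(im,px,z):
    f,cx,cy,V=cam(im);R=V[:3,:3];o=-R.T@V[:3,3];p=np.atleast_2d(px).astype(float)
    d=np.c_[(p[:,0]-cx)/f,-(p[:,1]-cy)/f,-np.ones(len(p))]@R
    return o+d*((np.broadcast_to(z,len(p))-o[2])/d[:,2])[:,None]
def proj(im,P):
    f,cx,cy,V=cam(im);c=np.atleast_2d(P)@V[:3,:3].T+V[:3,3]
    return np.c_[cx+f*c[:,0]/-c[:,2],cy-f*c[:,1]/-c[:,2]]
E
python3 - <<'E'
from h import *
im={c:optics.get_image(c) for c in('top','side')}
T=im['top'];S=im['side']
def blob(I,near,r,lo,hi):
    hsv=cv2.cvtColor(I['color'],cv2.COLOR_RGB2HSV);m=cv2.inRange(hsv,lo,hi)
    x,y=map(int,near);m2=np.zeros_like(m);m2[y-r:y+r+1,x-r:x+r+1]=m[y-r:y+r+1,x-r:x+r+1]
    w=m2.astype(float)*hsv[:,:,1];ys,xs=np.nonzero(w);ww=w[ys,xs];return np.array([(xs*ww).sum(),(ys*ww).sum()])/ww.sum(),len(xs)
c=lambda u,v:(110+u/2.6,120+v/2.6)
cs=lambda u,v:(170+u/3,110+v/3)
N=[]
for p in((453,283),(530,258),(605,232)):
    b,n=blob(T,c(*p),3,(8,60,60),(35,255,255));w=unproj(T,b,133)[0];N.append(w);print('top neck',b,n,w.round(1))
for p in((161,247),(184,286),(211,330)):
    b,n=blob(S,cs(*p),3,(8,60,60),(35,255,255));w=unproj(S,b,133)[0];print('side neck',b,n,w.round(1))
N=np.array(N);print('spacing',np.linalg.norm(np.diff(N,axis=0),axis=1))
hit=lambda ps,z:unproj(T,[c(*p) for p in ps],z).round(1)[:,:2].tolist()
print('base corners TL BL TR BR',hit([(92,203),(92,282),(377,197),(374,276)],10))
print('stand',hit([(396,262),(417,336),(606,195),(632,267)],24))
print('lever sleeve ends',hit([(218,231),(258,233)],87),'bolt',hit([(190,235)],92))
print('tube top',hit([(80,232)],132))
for n,z in(('oil_can',0),('tape_measure',62),('tape_roll',19)):
    r=optics.boxes_of('top',n)[0]['rect'];print(n,unproj(T,[[r[0]+r[2]/2,r[1]+r[3]/2]],z).round())
t=T['color'][185:240,130:260,::-1];cv2.imwrite('pics/b.png',cv2.resize(t,None,fx=6,fy=6,interpolation=cv2.INTER_CUBIC))
E
```

```text
top neck [283.49351702 228.51377634] 12 [ 465.7 -132.7  133. ]
top neck [313.39763489 219.09386548] 13 [ 489.6 -217.4  133. ]
top neck [342.62152778 209.00833333] 14 [ 515.7 -301.   133. ]
side neck [223.34566241 191.81640888] 12 [ 465.3 -119.6  133. ]
side neck [230.90478153 204.34295136] 19 [ 489.9 -200.8  133. ]
side neck [239.66162648 219.61340417] 19 [ 515.3 -288.4  133. ]
spacing [88.01279857 87.58310452]
base corners TL BL TR BR [[578.4, 291.1], [482.6, 289.2], [576.5, -56.3], [480.6, -50.1]]
stand [[495.8, -76.8], [408.1, -98.9], [569.6, -332.5], [482.2, -357.9]]
lever sleeve ends [[532.1, 124.7], [528.7, 79.5]] bolt [[528.0, 155.3]]
tube top [[530.5, 266.2]]
oil_can [[631. -23.   0.]]
tape_measure [[ 621. -164.   62.]]
tape_roll [[711. 222.  19.]]
```

View pics/b.png

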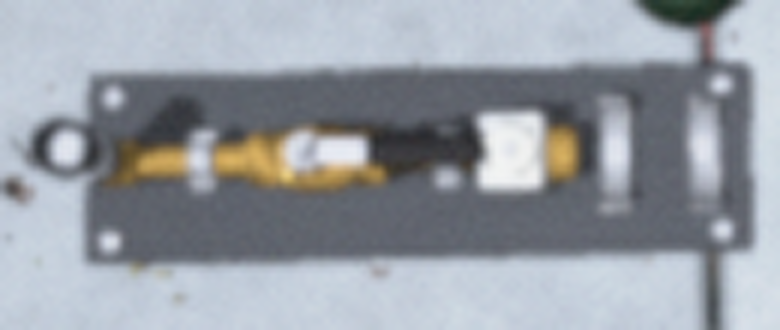

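```bash
python3 - <<'E'
from h import *
T=optics.get_image('top')
q=lambda ps,z:unproj(T,[(129.6+u/6,184.6+v/6) for u,v in ps],z).round(1)[:,:2].tolist()
print('corners',q([(92,75),(88,262),(750,63),(750,247)],10))
print('screws',q([(113,97),(110,242),(720,83),(722,230)],12))
print('reg',q([(477,150),(545,150)],68))
print('bolt',q([(299,150)],92),'sleeve in/out',q([(372,148),(480,147)],85),'tube',q([(67,148)],132))
S=optics.get_image('side')
for l in('burner','tap_stem','tap_lever'):pass
print(proj(S,[[530,160,92],[530,75,82],[466,-133,138],[490,-217,138],[516,-301,138],[516,-301,0]]))
E
```

```text
corners [[581.6, 292.6], [483.3, 292.7], [578.6, -55.1], [481.7, -52.5]]
screws [[569.3, 280.7], [493.2, 280.9], [568.2, -39.0], [490.8, -38.2]]
reg [[530.6, 82.3], [529.7, 48.4]]
bolt [[530.6, 166.0]] sleeve in/out [[531.3, 131.6], [530.4, 78.7]] tube [[530.4, 266.2]]
[[241.5907189  166.24082784]
 [242.14129235 178.26921417]
 [223.42814959 192.4635875 ]
 [230.86064534 205.65457125]
 [239.95783504 220.53050738]
 [240.90101478 258.92936553]]
```

```bash
python3 -m jog '{"claw":[0.5,0,0,0],"xyz":[[0,0,0],[0,0,0],[0,0,0],[0,0,0]],"twist":[[0,0,0.05],[0,0,0.05],[0,0,0.05],[0,0,0]]}'; python3 - <<'E'
from h import *
from scipy.spatial.transform import Rotation as R
s=readout.read_state();r=s['tool_rot'];M=R.from_euler('xyz',r).as_matrix();print(M.round(3),s['qpos'])
E
```

```text
clock: 1.85
eef_pos: [286.5, 583.4, 198.8]
tool_rot: [3.141, 0.0, 2.215]
force: [-0.3, 0.1, 0.4]
width: 12.3
gripper_force: 0.0
[[-0.601  0.799  0.   ]
 [ 0.799  0.601 -0.   ]
 [-0.     0.    -1.   ]] [-1.25609027  0.63373267  0.16831107  1.51996953 -0.11792099  0.99786561
 -0.41132788]
```

```bash
python3 -m jog '{"claw":[0,0,0,0,0,0,0,0,0,0,0,0],"xyz":[[0,0,0],[0,0,0],[0,0,0],[0,0,0],[-0.5,0.29,0],[-0.5,0.29,0],[-0.5,0.29,0],[-0.5,0.29,0],[-0.5,0.29,0],[-0.5,0.29,0],[-0.5,0.29,0],[-0.5,0.29,0]],"twist":[[0,0,0.0513],[0,0,0.0513],[0,0,0.0513],[0,0,0.0511],[0,0,0],[0,0,0],[0,0,0],[0,0,0],[0,0,0],[0,0,0],[0,0,0],[0,0,0]]}'
```

```text
clock: 3.35
eef_pos: [519.1, 181.6, 199.0]
tool_rot: [3.141, -0.001, 1.573]
force: [1.6, 0.1, 0.5]
width: 0.2
gripper_force: 0.0
```

```bash
python3 -m jog '{"claw":[0,0,0,0,0],"xyz":[[-0.39,0.23,0],[-0.39,0.23,0],[0,0,0.45],[0,0,0.45],[0,0,0]],"twist":[[0,0,0],[0,0,0],[0,0,0],[0,0,0],[0,0,0]]}'; python3 - <<'E'
from h import *
T=optics.get_image('top');S=optics.get_image('side')
p=readout.read_state()['eef_pos'];print(p,proj(T,[p]),proj(S,[p]))
a=T['color'][150:260,130:260,::-1];b=S['color'][120:230,195:300,::-1].copy()
out=np.hstack([a,b]);cv2.imwrite('pics/v.png',cv2.resize(out,None,fx=3.3,fy=3.3,interpolation=cv2.INTER_CUBIC))
E
```

```text
clock: 3.98
eef_pos: [561.3, 104.7, 106.1]
tool_rot: [-3.135, 0.001, 1.572]
force: [0.9, -0.1, 0.4]
width: -0.0
gripper_force: 0.0
[564.77014947 105.06285629 109.69099883] [[199.30855227 196.64971017]] [[250.98862796 167.95258421]]
```

View pics/v.png

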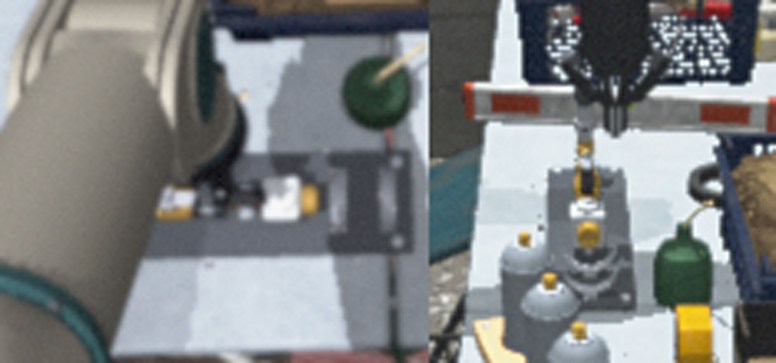

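```bash
python3 - <<'E'
from h import *
S=optics.get_image('side')
p=readout.read_state()['eef_pos'];print(p)
pts=[p,p+[0,0,20],[530.4,266,132],[481.7,-52.5,10],[578.6,-55.1,10],[581.6,292.6,10],[408,-99,24],[482,-358,24],[466,-133,138],[516,-301,138],[530,50,68],[530.6,163.5,92]]
q=proj(S,pts);b=cv2.resize(S['color'][140:290,190:300,::-1],None,fx=4,fy=4,interpolation=cv2.INTER_CUBIC)
for i,(u,v) in enumerate(q):
    c=(int((u+.5-190)*4),int((v+.5-140)*4));cv2.drawMarker(b,c,(0,0,255) if i<2 else (255,0,255),cv2.MARKER_CROSS,10,1)
cv2.imwrite('pics/s2.png',b)
E
```

```text
[565.48294835 105.19078483 110.46070763]
```

View pics/s2.png

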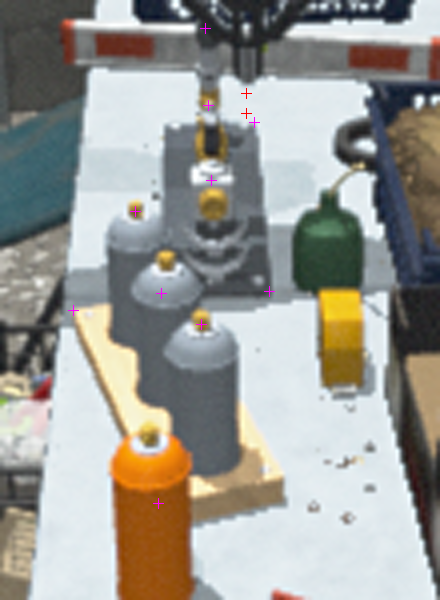

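```bash
python3 - <<'E'
from h import *
S=optics.get_image('side')
p=np.array(readout.read_state()['eef_pos']);print(p)
b=cv2.resize(S['color'][80:180,205:300,::-1],None,fx=6,fy=6,interpolation=cv2.INTER_CUBIC)
for z in(0,19,30,73,100,150):
    u,v=proj(S,[p+[0,0,z]])[0]
    cv2.line(b,(int((u+.5-205)*6)+20,int((v+.5-80)*6)),(int((u+.5-205)*6)+60,int((v+.5-80)*6)),(0,0,255),1)
cv2.imwrite('pics/s3.png',b)
E
```

```text
[565.68873075 105.31709873 110.78559608]
```

View pics/s3.png

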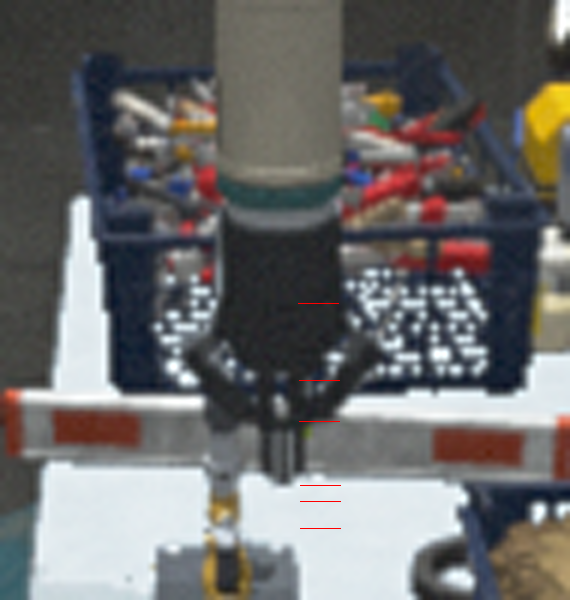

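```bash
python3 -m jog '{"claw":[0,0],"xyz":[[0,0,0],[0,0,0]],"twist":[[0,0,0],[0,0,0]]}';python3 - <<'E'
from h import *
T=optics.get_image('top');S=optics.get_image('side')
s=readout.read_state();print(s['qpos'],s['force'],s['torque'])
for y,z in((105,110),(105,139),(130,125),(165,110)):
    print(y,z,proj(T,[[565,y-43,z+80],[565,y-43,z+150]]).round(1).tolist(),proj(S,[[565,y,z]]).round(1))
t=T['color'][150:230,150:250,::-1];cv2.imwrite('pics/t3.png',cv2.resize(t,None,fx=6,fy=6,interpolation=cv2.INTER_CUBIC))
E
```

```text
clock: 4.42
eef_pos: [564.6, 105.3, 109.8]
tool_rot: [3.14, -0.001, 1.57]
force: [0.2, -0.7, 0.3]
width: -0.3
gripper_force: 0.0
[-0.42527407  0.65289123  0.30117309  1.82747678 -0.2829307   0.70234224
  0.03394907] [ 0.22150341  0.31244033 -0.50787437] [-0.00448581  0.00719116  0.0037528 ]
105 110 [[210.8, 192.2], [207.4, 188.1]] [[251.  167.9]]
105 139 [[209.5, 190.6], [205.8, 186.2]] [[251.  160.9]]
130 125 [[200.6, 191.6], [196.3, 187.4]] [[250.7 161.5]]
165 110 [[188.3, 192.8], [183.1, 188.8]] [[250.4 161.3]]
```

View pics/t3.png

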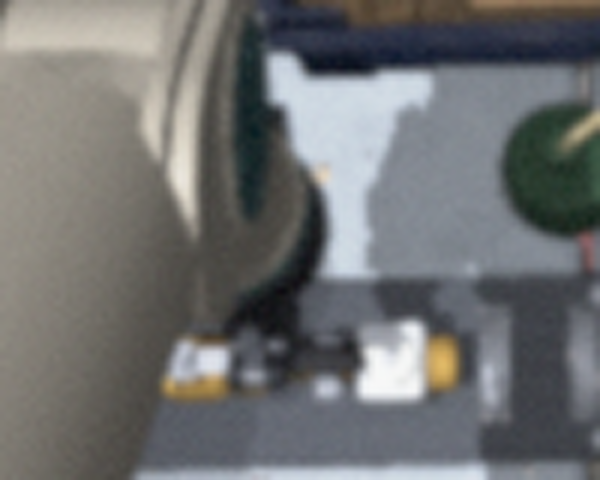

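```bash
python3 -m jog '{"claw":[0,0,0,0,0],"xyz":[[0,-0.6,0],[0,-0.6,0],[0,0,0.4],[0,0,0.35],[0,0,0]],"twist":[[0,0,0],[0,0,0],[0,0,0],[0,0,0],[0,0,0]]}'
python3 - <<'E'
from h import *
S=optics.get_image('side')
p=np.array(readout.read_state()['eef_pos']);print(p)
b=cv2.resize(S['color'][110:210,185:280,::-1],None,fx=6,fy=6,interpolation=cv2.INTER_CUBIC)
for z in(0,19,73):
    u,v=proj(S,[p+[0,0,z]])[0]
    cv2.line(b,(int((u+.5-185)*6)+20,int((v+.5-110)*6)),(int((u+.5-185)*6)+60,int((v+.5-110)*6)),(0,0,255),1)
cv2.imwrite('pics/s4.png',b)
E
```

```text
clock: 5.15
eef_pos: [442.5, 104.8, 32.5]
tool_rot: [-3.137, 0.001, 1.569]
force: [0.5, -0.2, 0.5]
width: 0.2
gripper_force: 0.0
[443.61797729 104.87644021  33.58587724]
```

View pics/s4.png

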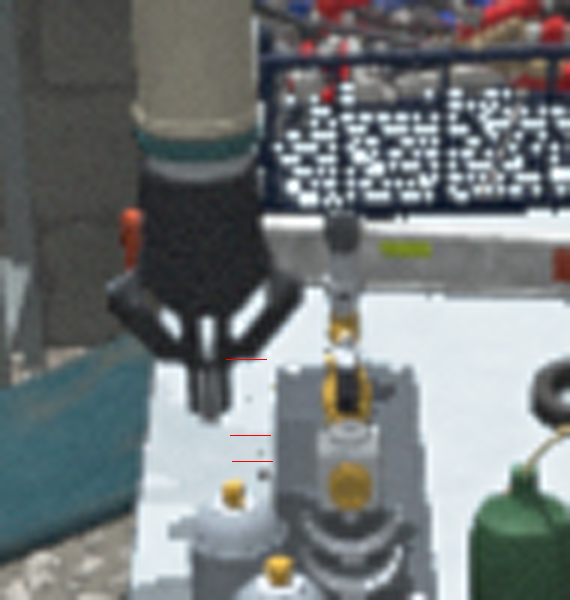

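```bash
python3 -m jog '{"claw":[0,0,0],"xyz":[[0,0,0.12],[0,0,0.11],[0,0,0]],"twist":[[0,0,0],[0,0,0],[0,0,0]]}'; python3 -m jog '{"claw":[0,0],"xyz":[[0,0,0.06],[0,0,0]],"twist":[[0,0,0],[0,0,0]]}'
```

```text
clock: 5.58
eef_pos: [443.7, 105.1, 10.3]
tool_rot: [-3.141, 0.0, 1.569]
force: [0.4, 1.2, 0.5]
width: 0.2
gripper_force: 0.0
clock: 5.82
eef_pos: [443.9, 105.2, 4.6]
tool_rot: [-3.141, 0.0, 1.569]
force: [0.3, 0.5, 0.6]
width: -0.4
gripper_force: 0.0
```

```bash
python3 -m jog '{"claw":[0,0],"xyz":[[0,0,0.06],[0,0,0]],"twist":[[0,0,0],[0,0,0]]}'; python3 -m jog '{"claw":[0,0],"xyz":[[0,0,0.05],[0,0,0]],"twist":[[0,0,0],[0,0,0]]}'
```

```text
clock: 6.08
eef_pos: [443.8, 105.1, -1.5]
tool_rot: [-3.141, 0.0, 1.569]
force: [0.8, -0.4, 0.2]
width: 0.0
gripper_force: 0.0
clock: 6.32
eef_pos: [443.9, 105.1, -6.4]
tool_rot: [-3.141, 0.0, 1.569]
force: [-0.3, -0.3, 0.6]
width: 0.0
gripper_force: 0.0
```

```bash
python3 -m jog '{"claw":[0,0],"xyz":[[0,0,0.08],[0,0,0]],"twist":[[0,0,0],[0,0,0]]}'; python3 -m jog '{"claw":[0,0],"xyz":[[0,0,0.05],[0,0,0]],"twist":[[0,0,0],[0,0,0]]}'
```

```text
clock: 6.58
eef_pos: [443.7, 105.1, -14.4]
tool_rot: [-3.141, 0.001, 1.569]
force: [-0.2, 0.5, 0.2]
width: -0.2
gripper_force: 0.0
clock: 6.82
eef_pos: [443.9, 105.2, -19.1]
tool_rot: [-3.141, 0.0, 1.569]
force: [0.3, 1.1, -0.3]
width: -0.2
gripper_force: 0.0
```

```bash
python3 -m jog '{"claw":[0,0],"xyz":[[0,0,0.04],[0,0,0]],"twist":[[0,0,0],[0,0,0]]}'
```

```text
clock: 7.08
eef_pos: [444.0, 105.2, -23.1]
tool_rot: [-3.141, -0.0, 1.569]
force: [0.0, -0.8, -0.2]
width: -0.1
gripper_force: 0.0
```

```bash
python3 -m jog '{"claw":[0,0],"xyz":[[0,0,0.03],[0,0,0]],"twist":[[0,0,0],[0,0,0]]}'; python3 -m jog '{"claw":[0,0],"xyz":[[0,0,0.03],[0,0,0]],"twist":[[0,0,0],[0,0,0]]}'
```

```text
clock: 7.32
eef_pos: [444.0, 105.2, -26.0]
tool_rot: [-3.141, -0.0, 1.569]
force: [0.4, 0.1, 0.1]
width: 0.2
gripper_force: 0.0
clock: 7.58
eef_pos: [444.0, 105.2, -29.1]
tool_rot: [-3.141, -0.0, 1.569]
force: [0.2, 0.4, -0.1]
width: -0.2
gripper_force: 0.0
```

```bash
python3 - <<'E'
from h import *
S=optics.get_image('side');p=np.array(readout.read_state()['eef_pos'])
print(proj(S,[p,p+[0,0,29],[444,105,0],[444,105,30]]))
g=cv2.cvtColor(S['color'],cv2.COLOR_RGB2GRAY);print(np.c_[np.arange(176,204),g[176:204,212:228]])
E
```

```text
[[220.7076044  200.43268503]
 [220.37788994 194.02712395]
 [220.36032571 194.04342206]
 [220.01259571 187.29129454]]
[[176 211 197 110  55  37  37  37  40  39  40  39  34  49  96 164 234]
 [177 148 208 201 132  54  37  38  54  98  89  44  44 112 200 211 215]
 [178  78 149 213 201  78  35  40  97 201 160  60  50 120 219 210 150]
 [179  45  76 152 201  85  35  41 105 209 143  51  49 119 206 151  76]
 [180  37  48  79 124  76  34  41  87 177 130  54  35  71 124  82  41]
 [181  38  41  45  65  51  35  38  69 139 122  53  38  41  57  39  35]
 [182  40  37  36  38  37  43  38  68 122  96  46  39  40  41  37  34]
 [183  57  35  35  37  37  35  39  62 117  81  47  31  36  38  50  45]
 [184 130  87  84  92  69  33  39  46  66  51  39  35  51  89 122 105]
 [185 213 203 205 200 160  69  38  43  44  47  44  48 115 204 210 198]
 [186 230 220 216 217 202 123  55  85  78  86  71  64 138 218 217 219]
 [187 233 228 215 216 211 129  62  91  77  93  85  53 124 215 217 216]
 [188 218 217 216 216 213 129  60  86  75  81  84  50 121 215 217 208]
 [189 213 213 215 215 211 130  62  85  76  78  97  91 146 21
[... 305 characters left out ...]
216 208 159 149 153 168 196 222 237 202 140 133 165 235 205]
 [195 172 174 170 148 126 133 175 188 189 195 221 220 212 196 195 179]
 [196 158 157 157 155 154 156 171 185 185 187 192 193 194 193 187 177]
 [197 151 153 156 165 161 154 165 173 178 181 181 182 178 176 170 162]
 [198 166 163 183 225 168 149 150 160 165 167 170 172 167 163 153 148]
 [199 229 231 231 234 184 146 126 145 147 149 155 154 153 145 139 136]
 [200 237 235 235 233 196 151 138 142 142 141 142 145 143 136 134 135]
 [201 231 184 181 177 144 126 147 149 139 138 143 146 144 139 122 129]
 [202 175 153 154 152 118  95 108 122 124 140 156 152 147 135 134 131]
 [203 158 154 150 148 122  87  87  99  99 103 112 107 105 103 103  97]]
```

```bash
python3 -m jog '{"claw":[0,0],"xyz":[[0,0,0.03],[0,0,0]],"twist":[[0,0,0],[0,0,0]]}'; python3 -m jog '{"claw":[0,0],"xyz":[[0,0,0.03],[0,0,0]],"twist":[[0,0,0],[0,0,0]]}'
```

```text
clock: 7.88
eef_pos: [444.0, 105.2, -32.1]
tool_rot: [-3.141, -0.0, 1.569]
force: [0.3, -0.2, -0.5]
width: 0.1
gripper_force: 0.0
clock: 8.12
eef_pos: [444.2, 105.3, -32.6]
tool_rot: [3.14, -0.002, 1.568]
force: [-4.4, -0.6, 33.7]
width: -0.1
gripper_force: 17.1
```

```bash
python3 -m jog '{"claw":[0,0,0,0,0,0],"xyz":[[0,0,-0.6],[0,0,-0.62],[0,0.6,0],[0,0.62,0],[0,0,0.48],[0,0,0]],"twist":[[0,0,0],[0,0,0],[0,0,0],[0,0,0],[0,0,0],[0,0,0]]}'
```

```text
clock: 8.88
eef_pos: [562.7, 104.9, 36.1]
tool_rot: [-3.134, 0.001, 1.569]
force: [-1.6, -0.3, 0.7]
width: 0.1
gripper_force: 0.0
```

```bash
python3 -m jog '{"claw":[0,0,0,0,0],"xyz":[[0,-0.2,0],[-0.02,-0.2,0],[0.01,-0.2,0],[0.06,-0.1,0],[0,0,0]],"twist":[[0,0,0],[0,0,0],[0,0,0],[0,0,0],[0,0,0]]}'; python3 -m jog '{"claw":[0,0,0,0,0],"xyz":[[0.1,-0.1,0],[0.12,-0.08,0],[0.12,-0.05,0],[0.04,0,0],[0,0,0]],"twist":[[0,0,0],[0,0,0],[0,0,0],[0,0,0],[0,0,0]]}'
```

```text
clock: 9.5
eef_pos: [495.9, 110.7, 39.9]
tool_rot: [3.141, -0.001, 1.57]
force: [1.0, -1.3, 1.0]
width: -0.0
gripper_force: 0.5
clock: 10.12
eef_pos: [472.8, 147.5, 38.8]
tool_rot: [-3.141, 0.001, 1.569]
force: [2.0, -2.8, 1.6]
width: -0.0
gripper_force: 1.4
```

```bash
python3 -m jog '{"claw":[0,0],"xyz":[[0.05,0,0],[0,0,0]],"twist":[[0,0,0],[0,0,0]]}'; python3 -m jog '{"claw":[0,0],"xyz":[[0.04,0,0],[0,0,0]],"twist":[[0,0,0],[0,0,0]]}'
```

```text
clock: 10.38
eef_pos: [472.8, 147.5, 38.8]
tool_rot: [-3.141, 0.007, 1.566]
force: [-0.4, -13.2, 3.3]
width: -0.2
gripper_force: 6.4
clock: 10.62
eef_pos: [472.8, 147.6, 38.8]
tool_rot: [3.141, 0.011, 1.563]
force: [-0.9, -19.7, 4.4]
width: 0.0
gripper_force: 10.3
```

```bash
python3 -m jog '{"claw":[0,0,0,0.5,1,1,1,1,1,1,1,1],"xyz":[[-0.25,0,0],[0,0,-0.55],[0,0,-0.55],[0,0,-0.5],[-0.53,-0.014,0],[-0.53,-0.014,0],[-0.53,-0.014,0],[-0.53,-0.014,0],[-0.53,-0.014,0],[0,0,0],[0,0,0],[0,0,0]],"twist":[[0,0,0],[0,0,0],[0,0,0],[0,0,0],[0,0,0],[0,0,0],[0,0,0],[0,0,0],[0,0,0],[0,0,-0.046],[0,0,-0.046],[0,0,0]]}'; python3 - <<'E'
from h import *
s=readout.read_state();p=np.array(s['eef_pos']);print(p,s['tool_rot'])
T=optics.get_image('top');g=T['color'][185:240,130:260,::-1]
a=cv2.resize(g,None,fx=6,fy=6,interpolation=cv2.INTER_CUBIC);cv2.imwrite('pics/tap.png',a)
print([ (d['rect'],d['score']) for d in optics.boxes_of('top','tap_lever')][:3])
ps=s['tool_rot'][2];
for t in((465.7,-132.7),(489.6,-217.4),(515.7,-301)):
    d=np.array(t)-p[:2];print(d, d@[np.cos(ps),np.sin(ps)],d@[np.sin(ps),-np.cos(ps)])
E
```

```text
clock: 12.12
eef_pos: [464.9, -131.9, 198.5]
tool_rot: [-3.141, -0.003, 1.857]
force: [0.8, 0.4, -0.3]
width: 85.1
gripper_force: 0.0
[ 464.90781927 -131.9272226   198.51111806] [-3.14052601e+00 -2.83265019e-03  1.85716862e+00]
[([176.0, 207.5, 7.7, 31.8], 0.69), ([135.1, 191.8, 121.3, 48.4], 0.53)]
[ 0.79218073 -0.7727774 ] -0.9650765385121183 0.541629486842476
[ 24.69218073 -85.4727774 ] -88.96679369668362 -0.45725850146605396
[  50.79218073 -169.0727774 ] -176.53475152384195 0.964979868505587
```

View pics/tap.png

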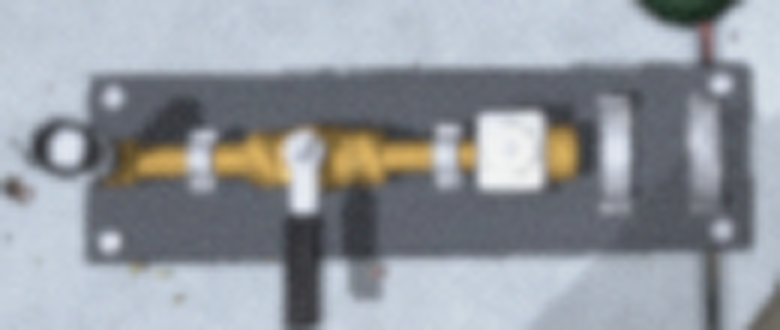

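```bash
python3 -m jog '{"claw":[1,1,1],"xyz":[[-0.01,0.005,0.5],[0,0,0.5],[0,0,0.2]],"twist":[[0,0,0],[0,0,0],[0,0,0]]}'; python3 -m jog '{"claw":[1,1],"xyz":[[0,0,0.31],[0,0,0]],"twist":[[0,0,0],[0,0,0]]}'; python3 -m jog '{"claw":[0,0,0,0],"xyz":[[0,0,0],[0,0,0],[0,0,0],[0,0,0]],"twist":[[0,0,0],[0,0,0],[0,0,0],[0,0,0]]}'
```

```text
clock: 12.6
eef_pos: [464.6, -132.4, 76.3]
tool_rot: [-3.137, -0.003, 1.857]
force: [0.1, -0.1, -0.1]
width: 85.4
gripper_force: 0.0
clock: 12.85
eef_pos: [464.8, -132.7, 46.2]
tool_rot: [-3.138, -0.003, 1.857]
force: [0.3, 0.7, 1.0]
width: 85.3
gripper_force: 0.0
clock: 13.35
eef_pos: [467.1, -133.9, 49.1]
tool_rot: [3.14, 0.001, 1.858]
force: [-2.0, 0.1, 5.4]
width: 51.2
gripper_force: 61.5
```

```bash
cat > w.py <<'E'
from h import *
F=[];Z=[]
for i in range(8):
    optics.get_image('side');s=readout.read_state();F.append(list(s['force'])+list(s['torque']));Z.append(s['eef_pos']);
F=np.array(F);print(s['clock'],'F',F.mean(0).round(2),'sd',F.std(0).round(2)[:3],np.round(s['eef_pos'],1),np.round(s['tau'],2),s['width'])
E
python3 -m jog '{"claw":[0,0,0,0,0],"xyz":[[0,0,-0.15],[0,0,-0.2],[0,0,0],[0,0,0],[0,0,0]],"twist":[[0,0,0],[0,0,0],[0,0,0],[0,0,0],[0,0,0]]}'; python3 w.py
```

```text
clock: 13.98
eef_pos: [466.1, -133.4, 82.3]
tool_rot: [-3.141, -0.001, 1.859]
force: [-1.0, -0.4, -2.9]
width: 51.1
gripper_force: 62.8
14.375 F [ 0.08 -0.1  -2.02  0.01  0.01  0.  ] sd [0.53 0.45 0.41] [ 466.4 -133.7   82.7] [ 1.000e-02 -4.515e+01  7.390e+00 -1.042e+01  1.000e-02  1.000e-02
  0.000e+00] 50.87939414493927
```

```bash
python3 -m jog '{"claw":[0,0,0,0],"xyz":[[0,0,0.17],[0,0,0.11],[0,0,0.06],[0,0,0]],"twist":[[0,0,0],[0,0,0],[0,0,0],[0,0,0]]}'; python3 -m jog '{"claw":[0.5,1,1,1],"xyz":[[0,0,0],[0,0,0],[0,0,0],[0,0,0]],"twist":[[0,0,0],[0,0,0],[0,0,0],[0,0,0]]}'
```

```text
clock: 14.88
eef_pos: [466.1, -133.8, 49.2]
tool_rot: [3.142, -0.001, 1.858]
force: [-2.3, 0.2, 4.2]
width: 51.1
gripper_force: 63.2
clock: 15.38
eef_pos: [466.7, -133.7, 48.8]
tool_rot: [3.141, 0.0, 1.859]
force: [-0.2, -0.3, -0.3]
width: 85.2
gripper_force: 0.0
```

```bash
python3 -m jog '{"claw":[1,1,1,1,1,1,1],"xyz":[[0,0,-0.5],[0,0,-0.5],[-0.43,-0.01,-0.05],[-0.44,-0.01,0.05],[0,0,0.5],[0,0,0.3],[0,0,0]],"twist":[[0,0,0],[0,0,0],[0,0,0],[0,0,0],[0,0,0],[0,0,0],[0,0,0]]}'; python3 -m jog '{"claw":[1,1,0,0,0,0],"xyz":[[0,0,0.2],[0,0,0],[0,0,0],[0,0,0],[0,0,0],[0,0,0]],"twist":[[0,0,0],[0,0,0],[0,0,0],[0,0,0],[0,0,0],[0,0,0]]}'
```

```text
clock: 16.25
eef_pos: [487.6, -216.9, 67.0]
tool_rot: [-3.138, -0.003, 1.858]
force: [-0.0, 0.2, 1.1]
width: 85.6
gripper_force: 0.0
clock: 17.0
eef_pos: [490.0, -218.0, 50.2]
tool_rot: [3.14, 0.001, 1.859]
force: [-1.6, 0.2, 6.4]
width: 50.9
gripper_force: 61.8
```

```bash
python3 -m jog '{"claw":[0,0,0,0,0],"xyz":[[0,0,-0.15],[0,0,-0.2],[0,0,0],[0,0,0],[0,0,0]],"twist":[[0,0,0],[0,0,0],[0,0,0],[0,0,0],[0,0,0]]}'; python3 w.py; python3 -m jog '{"claw":[0,0,0,0],"xyz":[[0,0,0.17],[0,0,0.11],[0,0,0.06],[0,0,0]],"twist":[[0,0,0],[0,0,0],[0,0,0],[0,0,0]]}'
```

```text
clock: 17.62
eef_pos: [488.8, -217.2, 83.2]
tool_rot: [-3.141, -0.001, 1.859]
force: [-0.1, -0.1, -3.1]
width: 51.1
gripper_force: 63.0
18.025 F [-0.44 -0.21 -2.83 -0.03 -0.01  0.  ] sd [0.41 0.48 0.41] [ 489.2 -217.7   83.7] [ 0.000e+00 -4.975e+01  8.700e+00 -1.213e+01  1.000e-02  1.000e-02
  0.000e+00] 50.99507153468847
clock: 18.52
eef_pos: [488.4, -217.3, 50.3]
tool_rot: [-3.141, -0.002, 1.858]
force: [-3.2, 2.4, 10.4]
width: 51.1
gripper_force: 64.3
```

```bash
python3 -m jog '{"claw":[0.5,1,1,1,1,1,1,1,1,1,1],"xyz":[[0,0,0],[0,0,0],[0,0,0],[0,0,-0.5],[0,0,-0.5],[-0.43,0.01,-0.05],[-0.44,0,0.05],[0,0,0],[0,0,0.5],[0,0,0.3],[0,0,0]],"twist":[[0,0,0],[0,0,0],[0,0,0],[0,0,0],[0,0,0],[0,0,0],[0,0,0],[0,0,0],[0,0,0],[0,0,0],[0,0,0]]}'; python3 -m jog '{"claw":[1,1,0,0,0,0],"xyz":[[0,0,0.2],[0,0,0],[0,0,0],[0,0,0],[0,0,0],[0,0,0]],"twist":[[0,0,0],[0,0,0],[0,0,0],[0,0,0],[0,0,0],[0,0,0]]}'; python3 -m jog '{"claw":[0,0,0,0,0],"xyz":[[0,0,-0.15],[0,0,-0.2],[0,0,0],[0,0,0],[0,0,0]],"twist":[[0,0,0],[0,0,0],[0,0,0],[0,0,0],[0,0,0]]}'; python3 w.py
```

```text
clock: 19.9
eef_pos: [513.2, -298.6, 67.5]
tool_rot: [-3.138, -0.005, 1.859]
force: [-0.4, -0.1, -0.4]
width: 85.6
gripper_force: 0.0
clock: 20.65
eef_pos: [515.6, -301.3, 50.9]
tool_rot: [3.14, 0.001, 1.859]
force: [0.1, 0.3, 6.4]
width: 51.2
gripper_force: 63.6
clock: 21.28
eef_pos: [514.3, -300.2, 83.8]
tool_rot: [-3.14, -0.002, 1.859]
force: [-0.4, 0.1, -6.8]
width: 51.1
gripper_force: 64.2
21.675 F [ 0.12 -0.08 -6.19 -0.04 -0.01 -0.  ] sd [0.59 0.55 0.78] [ 514.9 -300.8   84.7] [ 0.000e+00 -5.684e+01  1.051e+01 -1.459e+01  1.000e-02  2.000e-02
  0.000e+00] 50.89190544062443
```

```bash
python3 -m jog '{"claw":[0,0,0,0,0,0],"xyz":[[0,0,-0.35],[0,0,-0.4],[0,0,-0.4],[0,0,-0.15],[0,0,0],[0,0,0]],"twist":[[0,0,0],[0,0,0],[0,0,0],[0,0,0],[0,0,0],[0,0,0]]}'; python3 - <<'E'
from h import *
T=optics.get_image('top');S=optics.get_image('side');s=readout.read_state();print(s['force'],s['gripper_force'],s['eef_pos'],s['qd'])
a=cv2.resize(S['color'][100:300,190:300,::-1],None,fx=3,fy=3,interpolation=cv2.INTER_CUBIC)
b=cv2.resize(T['color'][130:280,125:275,::-1],None,fx=3,fy=3,interpolation=cv2.INTER_CUBIC);b=cv2.copyMakeBorder(b,0,150,0,0,cv2.BORDER_CONSTANT)
cv2.imwrite('pics/fin.png',np.hstack([a,b]))
E
```

```text
clock: 22.42
eef_pos: [514.0, -299.7, 212.9]
tool_rot: [-3.139, -0.003, 1.859]
force: [-0.2, 0.7, -6.6]
width: 51.1
gripper_force: 65.8
[-0.9026074  -0.27747066 -6.46648333] 65.76271891593933 [ 514.10104306 -299.99655701  212.99836451] [ 1.69393597e-04 -8.87321560e-04  5.50778338e-03 -7.99993341e-03
  2.51377751e-03 -9.78627639e-05 -1.92020994e-03]
```

View pics/fin.png

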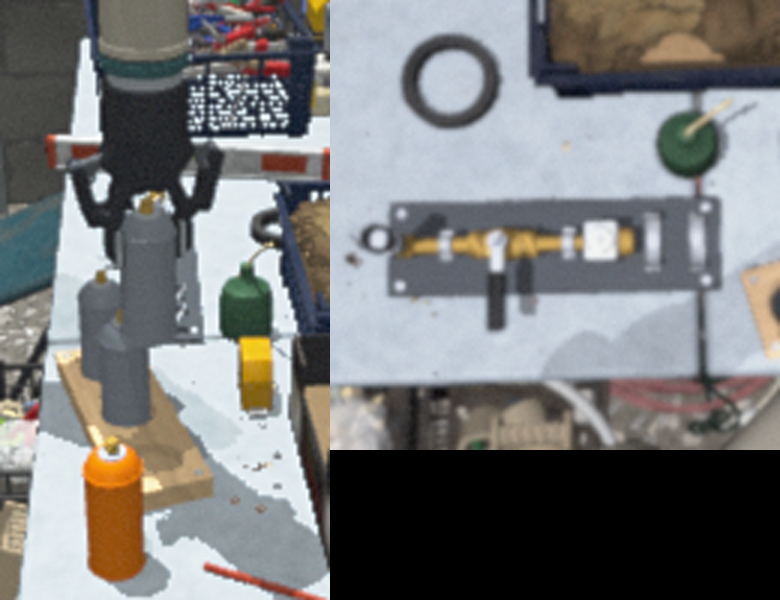

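The final picture shows the heaviest can held upright well above the stand (left half, around pixel 147, 270) with its empty recess below it. The other two stand upright in their recesses at (100, 330) and (125, 370). In the top view the lever lies across the pipe at (497, 290), and the bystanders in view have not moved.

```bash
python3 -c "from cell import order; print(order.finish_job())"
```

```text
the job is handed in; nothing more can be done
None
```

The tap was shut first, pushed to its stop. The two lighter cartridges (about 0.2 and 0.3 kg) are back upright in the stand, and the heaviest (about 0.63 kg) is held upright with its foot about 17 cm above the table; the job was handed in at about 22 s.

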